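# Tip a stir bar to the other end of its trough

## Task

The black stir bar lies at the tab end of the small steel trough. Pick the trough up and raise its tab end until the trough slopes at about 30 degrees (never beyond 45), hold it so for two seconds so that the bar slides to the plain end without being touched, then bring the trough back level and set it down, not drop it, on the middle of the flat brown plate. Let go of it there and leave the bottle and the carton behind where they stand.

Things in the scene. Friction and masses are not known exactly. Their poses are not given: they have to be found in the camera images.
- trough: Loose open steel trough, 150 long (x) by 54 wide (y) by 36 mm high, walls and floor 3 mm, 0.2 to 0.4 kg. Plain flat sides: grip it from above across its width at mid-length. On the rim of its +x end a flat 30 mm wide tab sticks out 27 mm; the -x end is plain. Origin: centre of underside; z up. Starts level on the worktop at any yaw, left or right of the middle, the plate on the other side.
- stir_bar: Loose black plastic-coated stir bar, 40 x 10 x 10 mm, 30 g, lying lengthwise on the trough's floor at the tab (+x) end at the start. It is slippery: it stays put when the trough is level and slides freely when the trough slopes more than about 20 degrees. Origin: centre of its underside; x along its length.
- plate: Fixed flat grey-brown plate on the worktop, 200 mm (its x) by 165 mm (its y) by 18 mm high. Origin: centre of its underside; the top is 18 mm above that.
- bottle: Loose bystander: reagent bottle with a blue screw cap, 54 mm across, 100 mm high, standing behind the work. Origin: centre of its underside.
- carton: Loose bystander: low card box, 31 x 81 x 28 mm, lying behind the work. Origin: centre of its underside.
Mind the look-alikes: they are no part of the job. Leave any purple look-alike of the trough alone.

How it is judged (in metres and radians):
On the way, in this order (a step that is already met when the one before it is completed fails the run):
1. Held clear of the worktop, the trough slopes 22 to 38 degrees, tab end up, rolled sideways under 10 degrees, with the bar over 30 mm beyond the middle at the plain end, for one second (angle between trough's own x axis and vertical between 0.908 and 1.187 rad and angle between trough's own y axis and vertical between 1.396 and 1.745 rad and angle between trough's own z axis and vertical below 0.85 rad and height (world z) of trough above 0.04 m and x of stir_bar in the frame of trough below -0.03 m and contact force between the fingers and trough above 1 N), for 1 s.
2. The trough, still held, is brought level (within 8 degrees) down onto the plate (angle between trough's own z axis and vertical below 0.14 rad and z of trough in the frame of plate below 0.026 m and horizontal distance between trough and plate below 0.04 m and contact force between the fingers and trough above 1 N), for 0.05 s.
At the end, for the whole second after the job is handed in: The trough rests level and still on the plate, its centre within 40 mm of the plate's centre, and the stir bar lies on the trough's floor at the plain (-x) end, its centre more than 30 mm from the trough's middle (horizontal distance between trough and plate below 0.04 m and z of trough in the frame of plate between 0.014 and 0.022 m and angle between trough's own z axis and vertical below 0.06 rad and linear speed of trough below 0.02 m/s and x of stir_bar in the frame of trough between -0.075 and -0.03 m and z of stir_bar in the frame of trough below 0.015 m); the robot touches nothing.
It fails at once if the trough is tipped beyond 48 degrees (angle between trough's own z axis and vertical above 0.838 rad).
It fails at once if the stir bar is touched by the fingers (contact force between the fingers and stir_bar above 0.5 N).
It fails at once if the bottle is moved by more than 30 mm (distance of bottle from where it was at the start of the episode above 0.03 m).
It fails at once if the carton is moved by more than 30 mm (distance of carton from where it was at the start of the episode above 0.03 m).
It also fails if it takes over 48 s, if anything falls off the work surface, if the arm or the gripper's body presses on something with over 40 N, if the wrist force passes 120 N, or if a joint passes its speed limit or range.

## Robot

A 7-joint arm with a two-finger parallel gripper is mounted at the origin on a cart in front of the work surface, level with it; the furniture and walls round the work are solid. World frame = base frame: x ahead of the robot, y to its left, z up, the work surface at z = 0. Lengths are in mm, angles in rad, forces in N, time in s.
With the tool pointing down it reaches from about 425 to 1025 mm from the base axis. Payload 3.6 kg.
Tool frame: the origin (TCP) lies between the finger pads; the fingertips stand 14 mm ahead of it and the grasp point (between the pads) lies 5 mm behind it; z points along the fingers, x is the direction in which the jaws open and shut, and the axes are right-handed (so a half turn about z gives the same grasp; the last joint's range is limited). The gripper opens to 85 mm and grips with 20 to 120 N. Pads are 22 mm wide; open, the fingers measure 114 mm over their backs; the gripper's body (76 mm by 85 mm) begins 54 mm behind the grasp point. The pads swing forward as they close: fully open they stand 13 mm farther back than shut.
Start: joints at [1.073, 0.591, 0.048, 1.609, -0.033, 0.943, -0.034], TCP at [285.532, -666.409, 245.302] pointing down, gripper open.
Joint ranges: [-2.69, 2.69], [-0.47, 2.24], [-1.27, 1.36], [0.19, 2.51], [-1.53, 4.68], [0.08, 2.07], [-3.09, 3.09]. Speed limits (rad/s): [2.57, 2.57, 3.14, 3.14, 3.14, 3.14, 3.14].

## Interface

Orientations are given as a 3x3 rotation matrix whose columns are the frame's x, y, z axes.
In Python, from station import env gives the robot as it stands.
- The arm moves only by the tool servo_tool, never from a script. Its argument "motion" is a list that holds one entry, the list of rows, each a list of 7 numbers: the turn, a rotation vector about the tool's x, y, z in rad, then the shift along the tool's x, y, z in mm, then the finger opening in mm, from 0 to 85.4. In form: [[[rx, ry, rz, x, y, z, fingers], ...]]. A call has 1 to 12 rows; each row shifts and turns the commanded pose from where the row before left it, along the tool's axes as they then stand; what a row does not reach is not made up. A row lasts 1/8 s, in which the tool goes at most 62.5 mm and 10.7 degrees, less where a joint would pass 70% of its speed; a pose out of reach is approached as far as the arm can. A call with a gripper value outside its range is refused whole. The fingers move at their own pace and stop on an object; the grip force is fixed at half the most. Time passes only in rows, so rows that do not move let the fingers close. It gives the time, the measured TCP pose, the force and the opening at its end, in the units of the state.
- env.observe(): the state, without advancing time (a new reading comes with each control period).
- env.camera(name): name is "side" or "top" or "wrist"; returns a dict with "color" (384x512x3 uint8, blue, green, red), "fovy" (degrees; the focal length in pixels is half the picture's height over the tangent of half this angle, whatever the lens; pixels are square), "cx", "cy" (the principal point, pixels), "cam_to_world" (4x4, takes a point from camera to world coordinates). Camera axes: x right, y down, z forward; pixel columns grow to the right and rows downward; lengths in mm; the calibration is good to about 2 mm. A picture is of the moment at which its call begins. There is no depth.
- env.close_job(): hands the job in, once; it reports no verdict.
Trained networks look in a picture, given as the dict that the camera call returned (one of the last four; its "shot" number tells which), for a name from the list of things; names that differ only in an ending like _2 or _b are one class to them, and where a whole thing is asked for, a point or a joint stands for the part that bears it (a point fixed in the world has none). Each returns a list of dicts, best first, with "confidence" (0 to 1); they miss things now and then, are a little off and sometimes report something else, mostly with a low value. They report only what shows in the picture. A call takes as long as a camera call. They do not tell look-alikes from the thing itself.
- env.cut_out(label, picture): "mask" (384x512 bool, what is visible of it) and "location" ([column, row] in pixels, amid what is visible of it).
The state is a dict: "t": time; "qpos": joint angles; "dq": joint speeds; "joint_torque": joint torques, N m; "tool_pos": TCP position; "tool_rot": TCP orientation; "force": force on the tool from outside, world axes, zero at the start; "moment": the same for the moment, N m; "finger_gap": opening from 0.0 (shut) to 1.0 (fully open).
Only numpy, scipy, OpenCV 4.12 (cv2) and the standard library are available. Lean on these libraries where they do the work, as an engineer would, in place of code of your own. Each camera call takes 0.05 s, during which the arm holds its last target. There are 200 camera calls.

## Working session

There is one attempt and no reset: what is moved stays moved. The work goes in short steps, Python scripts to look and compute and a tool call to move; the robot and the scene stay as the last step left them, time stands still between calls to the robot, and variables do not carry over. Pictures are saved under pics/ and viewed, on a budget of 10 in all, crops included, one or two more only if the job needs it, and the job is handed in when it is done.

Besides the shell and the picture viewer there is one more tool, called after ">>>" as a command line: name --argument value ..., lists and objects as JSON in quotes. servo_tool: Moves the arm, as the interface text tells. Its arguments: {"type":"object","properties":{"motion":{"type":"array","items":{"type":"array","items":{"type":"array","items":{"type":"number"}}}}},"required":["motion"]}

```bash
mkdir -p pics; ls
cat > h.py <<'E'
import numpy as np, cv2
from station import env
def ray(c,px):
    f=c["color"].shape[0]/2/np.tan(np.radians(c["fovy"])/2); T=np.array(c["cam_to_world"])
    d=T[:3,:3]@np.array([(px[0]-c["cx"])/f,(px[1]-c["cy"])/f,1]); return T[:3,3],d/np.linalg.norm(d)
def onz(c,px,z):
    o,d=ray(c,px); return o+d*(z-o[2])/d[2]
def proj(c,p):
    f=c["color"].shape[0]/2/np.tan(np.radians(c["fovy"])/2); T=np.array(c["cam_to_world"])
    q=T[:3,:3].T@(np.asarray(p,float)-T[:3,3]); return np.array([c["cx"]+f*q[0]/q[2],c["cy"]+f*q[1]/q[2]])
def tri(a,b):
    (o,d),(p,e)=a,b; s=np.linalg.lstsq(np.c_[d,-e],p-o,rcond=None)[0]; x,y=o+s[0]*d,p+s[1]*e
    return (x+y)/2,np.linalg.norm(x-y)
E
python3 - <<'E'
from h import *
np.set_printoptions(precision=1,suppress=True)
for n in ["side","top"]:
    c=env.camera(n); cv2.imwrite(f"pics/{n}0.png",c["color"]); print(n,c["fovy"],c["cx"],c["cy"],np.array(c["cam_to_world"]).tolist())
    for l in ["trough","stir_bar","plate","bottle","carton"]:
        for r in env.cut_out(l,c)[:3]:
            m=r["mask"].astype(np.uint8); print(l,round(r["confidence"],2),r["location"],int(m.sum()),cv2.boundingRect(m),onz(c,r["location"],15))
print(env.observe())
E
```

```text
pics
side 43.0375867437335 257.5963538717382 190.64932319080236 [[0.999974410345824, 0.0071329110374811705, -0.0005479358111433146, 572.9464596325615], [0.003857902404564477, -0.4731719241352537, 0.8809616602322593, -1860.8155366264502], [0.006024553307807094, -0.8809412306109149, -0.4731873339039923, 927.6313009099357], [0.0, 0.0, 0.0, 1.0]]
trough 0.83 [206.2, 278.2] 860 (189, 256, 35, 40) [ 421.6 -712.5   15. ]
trough 0.68 [240.4, 192.6] 611 (219, 184, 45, 18) [ 504.4 -178.9   15. ]
trough 0.42 [294.7, 169.9] 138 (289, 150, 12, 23) [730.9  29.5  15. ]
plate 0.69 [250.0, 159.6] 793 (224, 149, 52, 22) [536.6 132.6  15. ]
bottle 0.47 [292.3, 168.2] 159 (289, 149, 12, 23) [721.6  46.3  15. ]
top 50.56729398534805 257.5165478698379 192.212110901006 [[-0.01140053707870726, -0.9801969637670096, 0.1976965856464207, 343.256499685812], [-0.9998947860422612, 0.009401659304514856, -0.011046521978530127, -247.73502137400328], [0.008969091359627283, -0.19780172148962044, -0.9802010173305911, 1299.3112187732731], [0.0, 0.0, 0.0, 1.0]]
trough 0.87 [234.1, 221.9] 852 (224, 195, 24, 56) [ 506.9 -18
[... 179 characters left out ...]
 232.2] 39 (236, 225, 4, 13) [ 474.  -198.8   15. ]
plate 0.59 [130.9, 216.4] 3288 (96, 178, 71, 73) [527.8 140.8  15. ]
bottle 0.62 [158.2, 150.1] 264 (151, 142, 19, 19) [746.5  62.4  15. ]
carton 0.6 [248.4, 158.8] 275 (238, 150, 26, 19) [ 714.3 -233.6   15. ]
{'t': 0.6, 'qpos': array([ 1.1,  0.6,  0. ,  1.6, -0. ,  0.9, -0. ]), 'dq': array([-0., -0.,  0., -0., -0., -0.,  0.]), 'joint_torque': array([ -0. , -54.8,   1.5, -19.8,   0. ,   0. ,   0. ]), 'tool_pos': array([ 285.6, -666.4,  245.3]), 'tool_rot': array([[ 0.4, -0.9, -0. ],
       [-0.9, -0.4, -0. ],
       [ 0. ,  0. , -1. ]]), 'force': array([-0.3, -0.8,  0.5]), 'moment': array([ 0., -0., -0.]), 'finger_gap': 1.0006839960171168}
```

Run:
```python
import cv2,numpy as np
t=cv2.imread("pics/top0.png")
cv2.imwrite("pics/v1.png",cv2.resize(t[110:310,70:450],None,fx=2.1,fy=2.1,interpolation=cv2.INTER_CUBIC))
a=cv2.resize(t[185:260,205:265],None,fx=6,fy=6,interpolation=cv2.INTER_CUBIC)
b=cv2.resize(t[210:285,365:437],None,fx=6,fy=6,interpolation=cv2.INTER_CUBIC)
cv2.imwrite("pics/v2.png",np.hstack([a,b])[:600,:800])
```

```text
(no output)
```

View pics/v1.png

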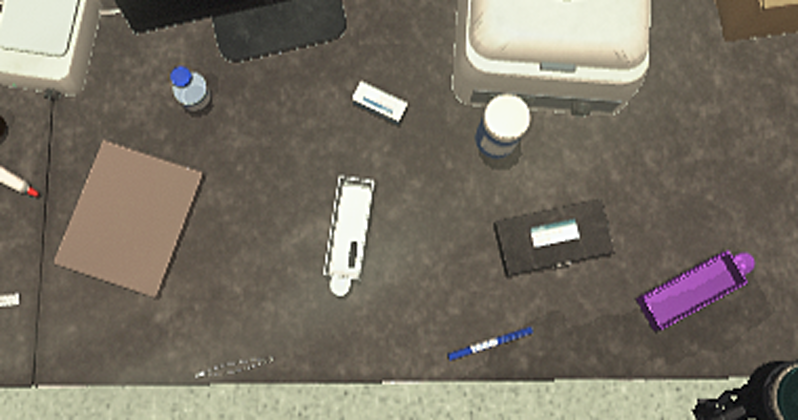

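View pics/v2.png

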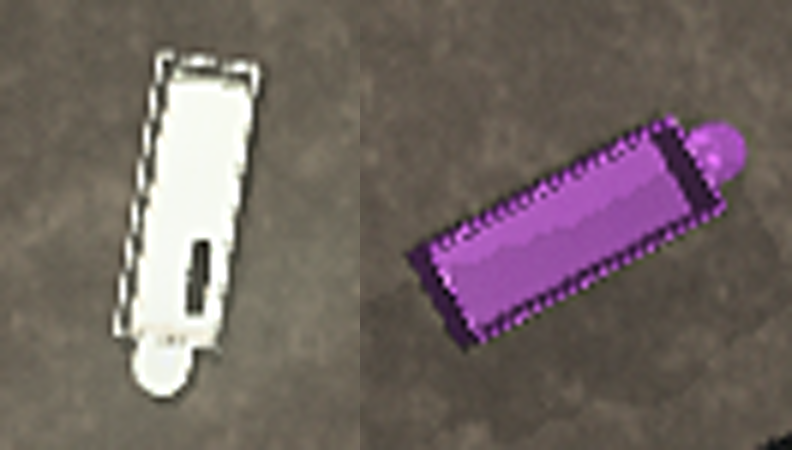

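The top view shows two candidates for the trough. The steel one is at about (234,222), with the black bar inside at (238,231) and its tab towards the robot. The purple look-alike is at (400,246). The dark box with a white label at about (332,222) is not a trough. I choose the steel one. The plate is at about (131,216).

Run:
```python
from h import *
np.set_printoptions(precision=1,suppress=True)
c=env.camera("top"); s=env.camera("side")
R=[(231.7,194.2),(248.3,196.3),(241.3,242.8),(224.7,240.0)]
P=np.array([onz(c,p,36) for p in R]); ctr=P.mean(0); print(P,ctr,[np.linalg.norm(P[i]-P[i-1]) for i in range(4)])
d=(P[2]+P[3]-P[0]-P[1])[:2]; print("trough yaw(+x=tab)",np.degrees(np.arctan2(d[1],d[0])))
img=c["color"]
for l in ["plate"]:
  m=env.cut_out(l,c)[0]["mask"].astype(np.uint8); B=cv2.boxPoints(cv2.minAreaRect(cv2.findNonZero(m)))
  P=np.array([onz(c,p,18) for p in B]); print(l,B,P,P.mean(0),[np.linalg.norm(P[i]-P[i-1]) for i in range(4)])
  ms=[r for r in env.cut_out(l,s)]
  for r in ms: print(r["confidence"],r["location"])
  if ms: print("tri",tri(ray(c,B.mean(0)),ray(s,ms[0]["location"])))
r=[r for r in env.cut_out("trough",s) if abs(r["location"][0]-240)<10]
if r: print("tri trough",tri(ray(c,np.mean(R,0)),ray(s,r[0]["location"])))
o=env.observe();print(o["tool_rot"].round(3),o["t"])
w=env.camera("wrist"); T=np.array(w["cam_to_world"]); print(w["fovy"]); print(o["tool_rot"].T@T[:3,:3], o["tool_rot"].T@(T[:3,3]-o["tool_pos"]))
```

```text
[[ 592.4 -180.2   36. ]
 [ 585.1 -232.7   36. ]
 [ 439.  -210.    36. ]
 [ 448.2 -158.7   36. ]] [ 516.2 -195.4   36. ] [np.float64(145.85630165915663), np.float64(52.99543905810441), np.float64(147.90793008259055), np.float64(52.14111128970616)]
trough yaw(+x=tab) 171.35879483090426
plate [[ 94.9 234.9]
 [117.  174.4]
 [167.4 192.7]
 [145.4 253.2]] [[470.  249.5  18. ]
 [665.  191.7  18. ]
 [602.9  27.   18. ]
 [411.2  89.2  18. ]] [537.3 139.4  18. ] [np.float64(170.7070190793574), np.float64(203.38449753982871), np.float64(176.0200870801887), np.float64(201.5055998263623)]
0.88 [250.3, 160.8]
tri (array([537.8, 143.8,   3.9]), np.float64(0.03837174913395182))
tri trough (array([ 514.2, -194.8,   13. ]), np.float64(8.541582185253802))
[[ 0.4 -0.9  0. ]
 [-0.9 -0.4 -0. ]
 [ 0.   0.  -1. ]] 0.85
64.4402149875452
[[ 1.   0.   0. ]
 [-0.   1.   0.3]
 [-0.  -0.3  1. ]] [   0.7  -78.7 -127.3]
```

```bash
python3 -c "
from station import env
import numpy as np
o=env.observe();R=o['tool_rot'];print(np.degrees(np.arctan2(R[1,0],R[0,0])), R.tolist())"
```

```text
-66.80508920366381 [[0.3938602672080407, -0.9191703269210644, 4.7575933765814175e-06], [-0.9191703265476253, -0.3938602671874272, -2.6932888785908575e-05], [2.6629739188621542e-05, 6.234756116402034e-06, -0.9999999996259926]]
```

>>> servo_tool --motion '[[[0, 0, 0.139, 0, 0, 0, 85], [0, 0, 0.139, 0, 0, 0, 85], [0, 0, 0.139, 0, 0, 0, 85], [0, 0, 0.138, 0, 0, 0, 85], [0, 0, 0, -20, -6, 0, 85], [0, 0, 0, -40, -13, 0, 85], [0, 0, 0, -50, -16, 0, 85], [0, 0, 0, -50, -16, 0, 85], [0, 0, 0, -50, -16, 0, 85], [0, 0, 0, -50, -16, 0, 85], [0, 0, 0, -50, -16, 0, 85], [0, 0, 0, -50, -16, 0, 85]]]'

```text
t: 2.4
tool_pos: [453.8, -324.3, 245.5]
tool_rot: [[-0.145, -0.989, 0.001], [-0.989, 0.145, 0.001], [-0.001, -0.0, -1.0]]
force: [1.1, -0.4, -0.6]
finger_gap: 0.995
```

>>> servo_tool --motion '[[[0, 0, 0, -45, -14, 15, 85], [0, 0, 0, -45, -14, 15, 85], [0, 0, 0, -30, -9, 15, 85], [0, 0, 0, -17, -6, 15, 85], [0, 0, 0, 0, 0, 0, 85], [0, 0, 0, 0, 0, 0, 85]]]'

```text
t: 3.15
tool_pos: [515.5, -200.3, 185.6]
tool_rot: [[-0.151, -0.988, -0.0], [-0.988, 0.151, -0.001], [0.001, -0.0, -1.0]]
force: [-0.0, 0.0, -1.2]
finger_gap: 0.992
```

Run:
```python
from h import *
np.set_printoptions(precision=1,suppress=True)
w=env.camera("wrist"); o=env.observe(); print(o["tool_pos"],o["t"])
im=w["color"].copy()
for l in ["trough","stir_bar"]:
  for r in env.cut_out(l,w)[:2]:
    m=r["mask"].astype(np.uint8); print(l,r["confidence"],r["location"],onz(w,r["location"],36)); cv2.drawContours(im,cv2.findContours(m,0,1)[0],-1,(0,0,255) if l[0]=="t" else (255,0,0),1)
# predicted rim
a=np.radians(171.4); u=np.array([np.cos(a),np.sin(a),0]); v=np.array([-u[1],u[0],0]); C=np.array([516.2,-195.4,36])
for i,j in [(1,1),(1,-1),(-1,-1),(-1,1)]:
  p=proj(w,C+u*75*i+v*27*j); print(p); cv2.circle(im,tuple(int(x) for x in p),3,(0,255,0),1)
cv2.imwrite("pics/w1.png",cv2.resize(im,(768,576)))
```

```text
[ 515.6 -200.6  185.8] 3.2
trough 0.58 [240.3, 177.4] [ 526.7 -191.8   36. ]
stir_bar 0.58 [251.3, 209.4] [ 493.7 -197.2   36. ]
[272.8 258.3]
[219.8 258.4]
[214.4 104.7]
[276.4 104.6]
```

View pics/w1.png

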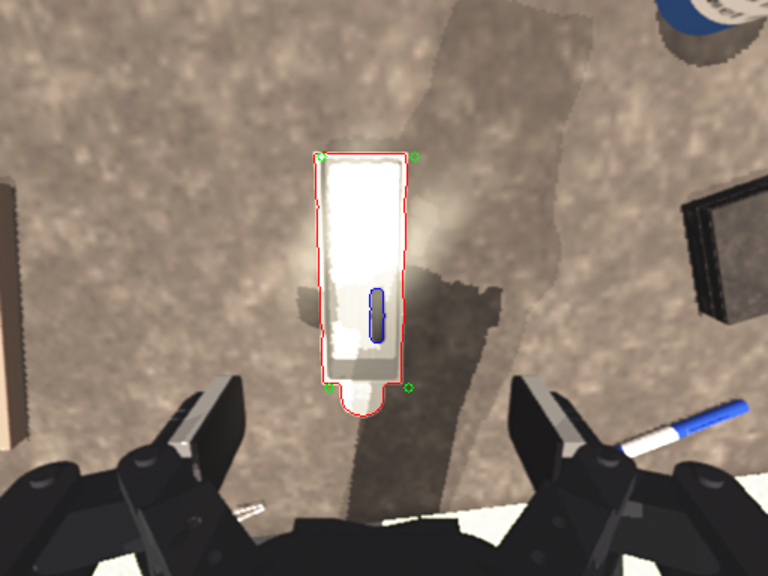

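The wrist view shows the rim corners at about (318,153), (408,153), (403,383) and (326,383). That is about 4 mm left of my prediction. The bar sits at the tab end at (377,315). I correct by (-9, -2) mm in tool axes and descend.

>>> servo_tool --motion '[[[0, 0, 0, -4, -1, 20, 85], [0, 0, 0, -4, -1, 30, 85], [0, 0, 0, -1, 0, 30, 85], [0, 0, 0, 0, 0, 30, 85], [0, 0, 0, 0, 0, 25, 85], [0, 0, 0, 0, 0, 15, 85], [0, 0, 0, 0, 0, 10, 85], [0, 0, 0, 0, 0, 8, 85], [0, 0, 0, 0, 0, 0, 85]]]'

```text
t: 4.42
tool_pos: [519.5, -190.1, 17.2]
tool_rot: [[-0.15, -0.989, -0.0], [-0.989, 0.15, 0.0], [-0.0, 0.0, -1.0]]
force: [-0.1, 0.8, 0.6]
finger_gap: 1.0
```

>>> servo_tool --motion '[[[0, 0, 0, 0, 0, 0, 70], [0, 0, 0, 0, 0, 0, 60], [0, 0, 0, 0, 0, 0, 52], [0, 0, 0, 0, 0, 0, 45], [0, 0, 0, 0, 0, 0, 45], [0, 0, 0, 0, 0, 0, 45], [0, 0, 0, 0, 0, 0, 45]]]'

```text
t: 5.3
tool_pos: [519.8, -190.4, 18.1]
tool_rot: [[-0.15, -0.989, 0.001], [-0.989, 0.15, -0.001], [0.0, -0.001, -1.0]]
force: [-0.4, -0.3, 5.3]
finger_gap: 0.624
```

>>> servo_tool --motion '[[[0, 0, 0, 0, 0, -3, 40], [0, 0, 0, 0, 0, -8, 40], [0, 0, 0, 0, 0, -14, 40], [0, 0, 0, 0, 0, -20, 40], [0, 0, 0, 0, 0, -22, 40], [0, 0, 0, 0, 0, -22, 40], [0, 0, 0, 0, 0, -20, 40], [0, 0, 0, 0, 0, -14, 40], [0, 0, 0, 0, 0, -8, 40], [0, 0, 0, 0, 0, -3, 40], [0, 0, 0, 0, 0, 0, 40], [0, 0, 0, 0, 0, 0, 40]]]'

```text
t: 6.8
tool_pos: [519.0, -189.9, 150.6]
tool_rot: [[-0.15, -0.989, -0.001], [-0.989, 0.15, 0.0], [-0.0, 0.001, -1.0]]
force: [-0.3, -0.7, -4.2]
finger_gap: 0.621
```

Run:
```python
from h import *
w=env.camera("wrist"); s=env.camera("side"); p=proj(s,env.observe()["tool_pos"]); x,y=int(p[0]),int(p[1]); print(p,env.observe()["force"])
a=cv2.resize(w["color"],(520,390)); b=cv2.resize(s["color"][y-48:y+48,x-34:x+34],(276,390),interpolation=2)
cv2.imwrite("pics/g1.png",np.hstack([a,b]))
```

```text
[243.81122018 162.43584771] [-0.44300379  0.02309044 -4.04764617]
```

View pics/g1.png

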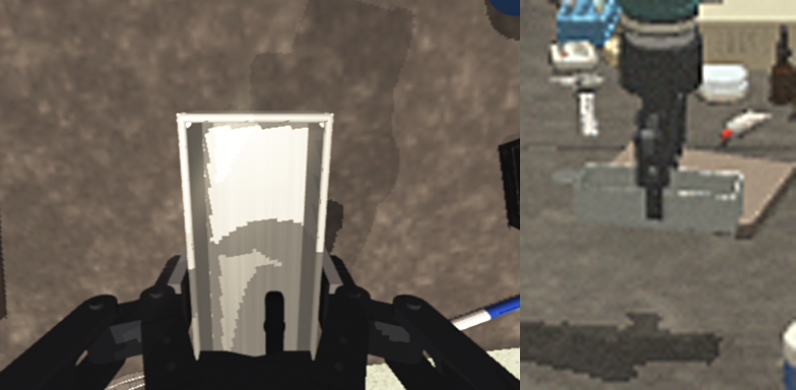

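The trough is held level and clear, reading about 4 N. The bar is still at the tab end, at wrist pixel (275,320). Next I tilt it tab end up.

>>> servo_tool --motion '[[[-0.03, 0, 0, 0, 0, 0, 40], [-0.06, 0, 0, 0, 0, 0, 40], [-0.08, 0, 0, 0, 0, 0, 40], [-0.08, 0, 0, 0, 0, 0, 40], [-0.08, 0, 0, 0, 0, 0, 40], [-0.08, 0, 0, 0, 0, 0, 40], [-0.07, 0, 0, 0, 0, 0, 40], [-0.04, 0, 0, 0, 0, 0, 40], [0, 0, 0, 0, 0, 0, 40], [0, 0, 0, 0, 0, 0, 40]]]'

```text
t: 8.15
tool_pos: [519.4, -190.1, 151.0]
tool_rot: [[-0.15, -0.858, -0.491], [-0.989, 0.13, 0.074], [0.0, 0.496, -0.868]]
force: [0.1, -0.1, -4.0]
finger_gap: 0.617
```

Run:
```python
from h import *
w=env.camera("wrist"); s=env.camera("side"); o=env.observe(); p=proj(s,o["tool_pos"]); x,y=int(p[0]),int(p[1]); print(o["tool_rot"],o["qpos"],o["t"])
a=cv2.resize(w["color"],(520,390)); b=cv2.resize(s["color"][y-48:y+48,x-34:x+34],(276,390),interpolation=2)
cv2.imwrite("pics/g2.png",np.hstack([a,b]))
```

```text
[[-1.49938318e-01 -8.58314632e-01 -4.90728532e-01]
 [-9.88695351e-01  1.30199450e-01  7.43613281e-02]
 [ 6.71687786e-05  4.96330631e-01 -8.68133573e-01]] [ 0.12166946  0.71472964  0.18785485  1.76519609 -0.05424729  1.1873384
 -1.39108316] 8.25
```

View pics/g2.png

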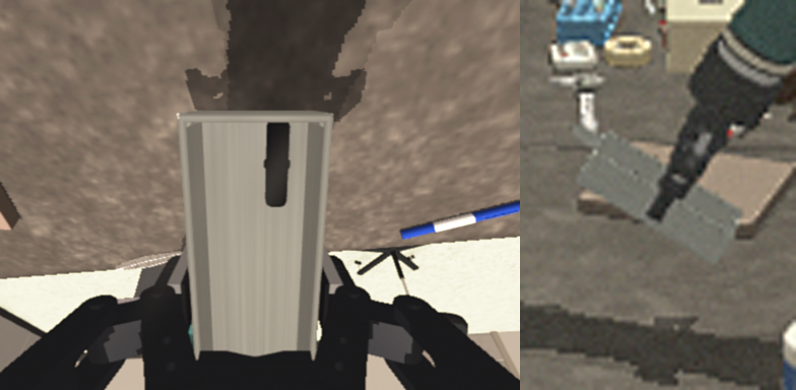

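The bar is now at the plain end, at (277,165) in the wrist view. The trough has not slipped in the grip and slopes 29.8°. I hold it there.

>>> servo_tool --motion '[[[0, 0, 0, 0, 0, 0, 40], [0, 0, 0, 0, 0, 0, 40], [0, 0, 0, 0, 0, 0, 40], [0, 0, 0, 0, 0, 0, 40], [0, 0, 0, 0, 0, 0, 40], [0, 0, 0, 0, 0, 0, 40], [0, 0, 0, 0, 0, 0, 40], [0, 0, 0, 0, 0, 0, 40], [0, 0, 0, 0, 0, 0, 40], [0, 0, 0, 0, 0, 0, 40], [0, 0, 0, 0, 0, 0, 40], [0, 0, 0, 0, 0, 0, 40]]]'

```text
t: 9.75
tool_pos: [519.4, -190.1, 151.3]
tool_rot: [[-0.15, -0.858, -0.491], [-0.989, 0.13, 0.074], [0.0, 0.497, -0.868]]
force: [0.6, 0.5, -4.2]
finger_gap: 0.623
```

>>> servo_tool --motion '[[[0, 0, 0, 0, 0, 0, 40], [0, 0, 0, 0, 0, 0, 40], [0, 0, 0, 0, 0, 0, 40], [0, 0, 0, 0, 0, 0, 40], [0.03, 0, 0, 0, 0, 0, 40], [0.06, 0, 0, 0, 0, 0, 40], [0.08, 0, 0, 0, 0, 0, 40], [0.08, 0, 0, 0, 0, 0, 40], [0.08, 0, 0, 0, 0, 0, 40], [0.08, 0, 0, 0, 0, 0, 40], [0.07, 0, 0, 0, 0, 0, 40], [0.04, 0, 0, 0, 0, 0, 40]]]'

```text
t: 11.25
tool_pos: [517.5, -189.9, 151.7]
tool_rot: [[-0.15, -0.989, -0.001], [-0.989, 0.15, 0.0], [-0.0, 0.001, -1.0]]
force: [-0.0, 0.7, -4.2]
finger_gap: 0.623
```

>>> servo_tool --motion '[[[0, 0, 0, -10, 1, 0, 40], [0, 0, 0, -20, 2, 0, 40], [0, 0, 0, -30, 3, 0, 40], [0, 0, 0, -38, 4, 0, 40], [0, 0, 0, -42, 4, 0, 40], [0, 0, 0, -45, 4, 0, 40], [0, 0, 0, -42, 4, 0, 40], [0, 0, 0, -38, 4, 0, 40], [0, 0, 0, -30, 3, 0, 40], [0, 0, 0, -20, 2, 0, 40], [0, 0, 0, -10, 1, 0, 40], [0, 0, 0, -4, 0, 0, 40]]]'

```text
t: 12.75
tool_pos: [536.9, 139.8, 151.2]
tool_rot: [[-0.15, -0.989, -0.0], [-0.989, 0.15, -0.001], [0.001, 0.0, -1.0]]
force: [0.1, -1.0, -3.6]
finger_gap: 0.622
```

Run:
```python
from h import *
w=env.camera("wrist"); t=env.camera("top"); o=env.observe(); print(o["tool_pos"],o["t"],o["force"])
im=w["color"].copy()
for q in [(470,249.5,18),(665,191.7,18),(602.9,27,18),(411.2,89.2,18)]:
  p=proj(w,q); print(p); cv2.circle(im,(int(p[0]),int(p[1])),4,(0,255,0),1)
a=cv2.resize(im,(520,390)); b=cv2.resize(t["color"][160:265,90:165],(279,390),interpolation=2)
cv2.imwrite("pics/p1.png",np.hstack([a,b]))
```

```text
[537.09652696 139.25133576 151.27111203] 12.85 [ 0.70844488  0.07948042 -3.50928476]
[150.01273966 273.4721647 ]
[160.52178078  45.74444099]
[376.31776184  95.70777132]
[319.32390895 303.22070115]
```

View pics/p1.png

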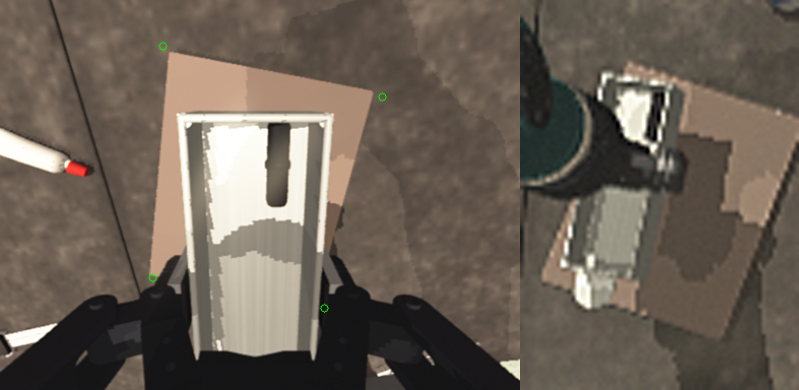

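The plate's corners match the prediction to within a few mm, for example (169,52) seen against (163,46) predicted. The bar is at the plain end, so I lower the trough.

>>> servo_tool --motion '[[[0, 0, 0, 0, 0, 6, 40], [0, 0, 0, 0, 0, 12, 40], [0, 0, 0, 0, 0, 16, 40], [0, 0, 0, 0, 0, 18, 40], [0, 0, 0, 0, 0, 18, 40], [0, 0, 0, 0, 0, 14, 40], [0, 0, 0, 0, 0, 10, 40], [0, 0, 0, 0, 0, 7, 40], [0, 0, 0, 0, 0, 4, 40], [0, 0, 0, 0, 0, 4, 40], [0, 0, 0, 0, 0, 2, 40], [0, 0, 0, 0, 0, 0, 40]]]'

```text
t: 14.35
tool_pos: [537.1, 140.0, 40.4]
tool_rot: [[-0.15, -0.989, 0.0], [-0.989, 0.15, 0.0], [-0.0, -0.0, -1.0]]
force: [-0.6, -0.1, -5.0]
finger_gap: 0.624
```

>>> servo_tool --motion '[[[0, 0, 0, 0, 0, 1, 40], [0, 0, 0, 0, 0, 1, 40], [0, 0, 0, 0, 0, 1, 40], [0, 0, 0, 0, 0, 1, 40], [0, 0, 0, 0, 0, 0, 40], [0, 0, 0, 0, 0, 0, 40]]]'

```text
t: 15.1
tool_pos: [537.0, 140.0, 36.3]
tool_rot: [[-0.15, -0.989, -0.0], [-0.989, 0.15, -0.0], [0.0, 0.0, -1.0]]
force: [-0.5, 0.5, -4.9]
finger_gap: 0.621
```

>>> servo_tool --motion '[[[0, 0, 0, 0, 0, 0.5, 40], [0, 0, 0, 0, 0, 0.5, 40], [0, 0, 0, 0, 0, 0.5, 40], [0, 0, 0, 0, 0, 0, 40], [0, 0, 0, 0, 0, 0, 40]]]'

```text
t: 15.72
tool_pos: [537.0, 140.0, 36.1]
tool_rot: [[-0.15, -0.989, 0.0], [-0.989, 0.15, 0.0], [-0.0, -0.0, -1.0]]
force: [-2.0, -0.2, 10.3]
finger_gap: 0.618
```

The force has gone from -5 N to +10 N, so the trough is on the plate. I release.

>>> servo_tool --motion '[[[0, 0, 0, 0, 0, 0, 40], [0, 0, 0, 0, 0, 0, 56], [0, 0, 0, 0, 0, 0, 62], [0, 0, 0, 0, 0, 0, 72], [0, 0, 0, 0, 0, 0, 85], [0, 0, 0, 0, 0, 0, 85], [0, 0, 0, 0, 0, 0, 85], [0, 0, 0, 0, 0, 0, 85]]]'

```text
t: 16.73
tool_pos: [537.0, 140.1, 34.7]
tool_rot: [[-0.15, -0.989, -0.0], [-0.989, 0.15, -0.0], [0.0, 0.0, -1.0]]
force: [-0.2, -0.1, -0.1]
finger_gap: 0.995
```

>>> servo_tool --motion '[[[0, 0, 0, 0, 0, -5, 85], [0, 0, 0, 0, 0, -12, 85], [0, 0, 0, 0, 0, -20, 85], [0, 0, 0, 0, 0, -25, 85], [0, 0, 0, 0, 0, -25, 85], [0, 0, 0, 0, 0, -25, 85], [0, 0, 0, 0, 0, -20, 85], [0, 0, 0, 0, 0, -10, 85], [0, 0, 0, 0, 0, -5, 85], [0, 0, 0, 0, 0, 0, 85]]]'

```text
t: 17.98
tool_pos: [536.9, 140.0, 181.7]
tool_rot: [[-0.15, -0.989, -0.0], [-0.989, 0.15, -0.0], [0.0, 0.0, -1.0]]
force: [-0.2, -0.2, -0.2]
finger_gap: 0.993
```

Run:
```python
from h import *
np.set_printoptions(precision=1,suppress=True)
w=env.camera("wrist"); t=env.camera("top"); o=env.observe(); print(o["tool_pos"],o["t"],o["force"])
for l in ["bottle","carton"]:
  for r in env.cut_out(l,t)[:1]: print(l,r["location"])
a=cv2.resize(w["color"],(520,390)); b=cv2.resize(t["color"][160:265,90:165],(279,390),interpolation=2)
cv2.imwrite("pics/f1.png",np.hstack([a,b]))
```

```text
[536.5 139.9 181.2] 18.075 [ 0.5 -0.   0.3]
bottle [160.3, 150.0]
carton [250.2, 158.7]
```

View pics/f1.png

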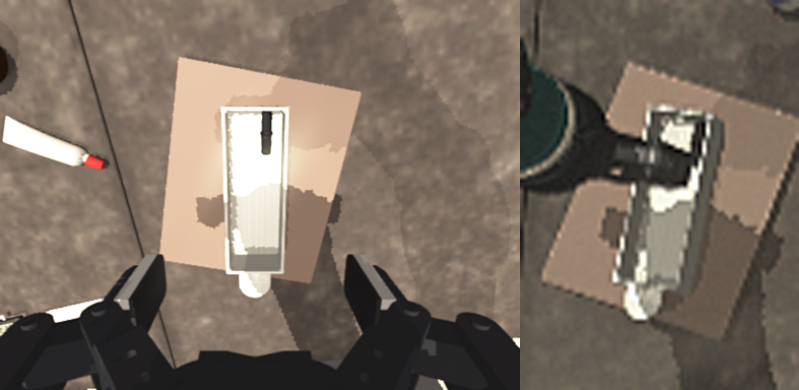

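Run:
```python
from h import *
np.set_printoptions(precision=1,suppress=True)
w=env.camera("wrist"); k=512/520
P=np.mean([onz(w,np.array(p)*k,18) for p in [(180,57),(361,92),(312,283),(160,262)]],0)
T=np.mean([onz(w,np.array(p)*k,54) for p in [(222,107),(288,107),(284,273),(227,273)]],0)
B=onz(w,np.array((267,132))*k,26)
print(P,T,B,np.linalg.norm((P-T)[:2]),"bar x in trough",(B-T)[:2]@[np.cos(np.radians(171.4)),np.sin(np.radians(171.4))])
```

```text
[539.8 141.7  18. ] [536.9 139.7  54. ] [587.  121.5  26. ] 3.5382791555081834 bar x in trough -52.24382240441189
```

```bash
python3 -c "
from station import env
print(env.close_job())"
```

```text
the job is handed in; nothing more can be done
None
```

I picked up the steel trough and left the purple look-alike untouched. I tilted the trough to 29.8°, tab end up, and held it for about 2.3 s; the bar slid to the plain end untouched. Then I levelled it, lowered it onto the plate until the force reading showed contact (−5 N to +10 N), released it and backed off upwards.

Last checks, from the wrist camera unless noted:
- **Placement:** the trough's centre is about 3.5 mm from the plate's centre, against the 40 mm allowed.
- **Bar:** it lies at x ≈ −52 mm in the trough frame, within the −75 to −30 mm required.
- **Bystanders:** in the top view the bottle and carton are within about 2 pixels of where they started.
- **Robot:** the gripper is about 130 mm clear above the trough, and the force readings are near zero.
- **Time:** the job took about 18 s of the 48 s allowed.

One early measurement disagreed: the side-and-top triangulation of the trough was poor, with the two sight lines missing each other by 8.5 mm. I relied on the top view and the close wrist view instead. No other check failed or disagreed; the hand-in itself reports no verdict.

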